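# Lay down the tongues round a tray's base

## Robot

A 6-joint arm with a two-finger parallel gripper is mounted at the origin on the work surface. World frame = base frame: x ahead of the robot, y to its left, z up, the work surface at z = 0. Lengths are in m, angles in degrees, forces in N, time in s.
With the tool pointing down it reaches from about 0.325 to 0.775 m from the base axis. Payload 5.5 kg.
Tool frame: the origin (TCP) lies midway between the tips of the shut fingers; the grasp point (between the pads) lies 19 mm behind it (grip_point_offset is the x of the grasp point in the tool frame, in m); x points along the fingers, y is the direction in which the jaws open and shut, and the axes are right-handed (so a half turn about x gives the same grasp; the last joint's range is limited). The gripper opens to 88 mm and grips with 3 to 60 N. Pads are 20 mm wide; open, the fingers measure 115 mm over their backs; the gripper's body (75 mm by 178 mm) begins 61 mm behind the grasp point.
Start: joints at [-71.603, 5.22, 70.514, -0, 104.267, -3.249], TCP at [0.221, -0.558, 0.223] pointing down, gripper open.
Joint ranges: [-164.24, 164.24], [-49.07, 125.15], [9.68, 141.18], [-86.29, 266.29], [3.28, 154.24], [-151.56, 151.56]. Speed limits (degrees/s): [147.25, 147.25, 172.46, 180, 180, 180].

## Interface

Orientations are given as [roll, pitch, yaw] about the fixed x, y, z axes, in that order (R = Rz(yaw) Ry(pitch) Rx(roll)).
In Python, from workcell import get_obs, capture, camera_model, close_job, grip_point_offset gives the robot as it stands. The module is installed in compiled form; this text tells all that it offers.
- The arm moves only by the shell command python3 -m handwheel 'ROWS' [FORCE]. ROWS is JSON, a list of rows, each a list of 3 entries, a list of its own where there are three numbers: the shift along the world's x, y, z in m, then the turn about the world's z in units of 8 degrees (1.0 is 8 degrees), then the finger opening in m, from 0 to 0.0878. A call has 1 to 20 rows; each row shifts and turns the commanded pose from where the row before left it; what a row does not reach is not made up. A row lasts 1/8 s, in which the tool goes at most 62.5 mm and 10.7 degrees, less where a joint would pass 70% of its speed; a pose out of reach is approached as far as the arm can. A call is refused whole if a number of a shift passes 0.0625 or a number of a turn 1, either way. A call with a gripper value outside its range is refused whole. The fingers move at their own pace and stop on an object; FORCE is the grip in N (left out, the last holds). Time passes only in rows, so rows that do not move let the fingers close. It gives the time, the measured TCP pose, the force and the opening at its end, in the units of the state.
- get_obs(): the state, without advancing time (a new reading comes with each control period).
- capture(name): name is "scene" or "top"; returns (picture, depth): 420x560x3 uint8, red, green, blue; 420x560 float32, m along the optical axis (not along the pixel's ray), 0 where there is no reading.
- camera_model(name): a dict with "fov_y" (degrees; the focal length in pixels is half the picture's height over the tangent of half this angle, whatever the lens; pixels are square), "cx", "cy" (the principal point, pixels), "rvec" (rotation vector, rad) and "tvec" (3), from world to camera coordinates, as OpenCV has them. Camera axes: x right, y down, z forward; pixel columns grow to the right and rows downward; lengths in m; the calibration is good to about 2 mm. A picture is of the moment at which its call begins. camera_model takes no time and is no camera call.
- close_job(): hands the job in, once; it reports no verdict.
The state is a dict: "clock": time; "joint_positions": joint angles; "qvel": joint speeds; "tau": joint torques, N m; "position": TCP position; "orientation": TCP orientation; "force": force on the tool from outside, world axes, zero at the start; "moment": the same for the moment, N m; "gripper_width": opening from 0.0 (shut) to 1.0 (fully open).
Only numpy, scipy, OpenCV 4.12 (cv2) and the standard library are available. Lean on these libraries where they do the work, as an engineer would, in place of code of your own. Each camera call takes 0.05 s, during which the arm holds its last target. There are 200 camera calls.

## Task

Run your fingertips lightly along the edge of the upturned copper tray, starting next to its hanging loop, so that the four tongues still standing there are smoothed down flat on the tin base one after the other, each the way it already leans. Do not bend a tongue backwards, dent the tin, shift or lift the tray, and leave the brass weight, hammer, cup and jar where they are.

Things in the scene. Friction and masses are not known exactly. Their poses are not given: they have to be found in the camera images.
- tray: loose round copper tray lying upside down, 300 mm across, 22 mm high, 2 to 3.3 kg, with a flat tin base sheet (268 mm across) on it; the tin's top face is 24 mm above the origin and dents at 40 N. Origin: centre of the underside; z up; x points at the hanging loop. Four copper tongues stand on a 115 mm radius; four others, at 190 to 286 degrees from the loop, are done and lie flat (2.2 mm proud)
- loop (a point): middle of the tray's flat brass wire hanging loop, 164 mm from the tray's centre along its x axis, 6 mm above the bench; the loop is 32 mm wide and ends 182 mm from the centre
- root1 (a point): foot (where it comes out of the tin) of the first standing tongue counted from the loop: 115 mm from the tray's centre, 40 degrees counter-clockwise (from above) from the loop, on the tin's top face; has the tray's axes
- tongue1 (a joint): angle (rad) of the first tongue above the tin: 0 flat (top 2.2 mm over the tin), 0.55 to 0.85 at the start, stop at 1.4. Soft copper strip 30 x 16 x 2 mm, hinging 2.5 mm below the tin's face on the radial line through root1, from there reaching counter-clockwise along the circle's tangent. Stays as bent; gives way to 1 to 5 N; a fingertip passing counter-clockwise 3 to 6 mm above the tin lays it flat; below 2 mm it may snag the foot
- root2 (a point): foot (where it comes out of the tin) of the second standing tongue counted from the loop: 115 mm from the tray's centre, 72 degrees counter-clockwise (from above) from the loop, on the tin's top face; has the tray's axes
- tongue2 (a joint): angle (rad) of the second tongue above the tin: 0 flat (top 2.2 mm over the tin), 0.55 to 0.85 at the start, stop at 1.4. Soft copper strip 30 x 16 x 2 mm, hinging 2.5 mm below the tin's face on the radial line through root2, from there reaching counter-clockwise along the circle's tangent. Stays as bent; gives way to 1 to 5 N; a fingertip passing counter-clockwise 3 to 6 mm above the tin lays it flat; below 2 mm it may snag the foot
- root3 (a point): foot (where it comes out of the tin) of the third standing tongue counted from the loop: 115 mm from the tray's centre, 104 degrees counter-clockwise (from above) from the loop, on the tin's top face; has the tray's axes
- tongue3 (a joint): angle (rad) of the third tongue above the tin: 0 flat (top 2.2 mm over the tin), 0.55 to 0.85 at the start, stop at 1.4. Soft copper strip 30 x 16 x 2 mm, hinging 2.5 mm below the tin's face on the radial line through root3, from there reaching counter-clockwise along the circle's tangent. Stays as bent; gives way to 1 to 5 N; a fingertip passing counter-clockwise 3 to 6 mm above the tin lays it flat; below 2 mm it may snag the foot
- root4 (a point): foot (where it comes out of the tin) of the fourth standing tongue counted from the loop: 115 mm from the tray's centre, 136 degrees counter-clockwise (from above) from the loop, on the tin's top face; has the tray's axes
- tongue4 (a joint): angle (rad) of the fourth tongue above the tin: 0 flat (top 2.2 mm over the tin), 0.55 to 0.85 at the start, stop at 1.4. Soft copper strip 30 x 16 x 2 mm, hinging 2.5 mm below the tin's face on the radial line through root4, from there reaching counter-clockwise along the circle's tangent. Stays as bent; gives way to 1 to 5 N; a fingertip passing counter-clockwise 3 to 6 mm above the tin lays it flat; below 2 mm it may snag the foot
- weight: small brass weight with a knob, 44 mm across, 46 mm high, standing loose near the middle of the tin base to hold it down; origin: centre of its underside; to be left alone
- hammer: hammer lying loose on the bench at the right (-y) of the tray; to be left alone
- cup: copper cup, 72 mm across, 75 mm high, open top, loose at the left (+y) of the tray; origin: centre of its underside; to be left alone
- jar: glass jar with a steel cap, 64 mm across, 80 mm high, loose at the left (+y) of the tray; origin: centre of its underside; to be left alone

How it is judged (in metres and radians):
On the way, in this order (a step that is already met when the one before it is completed fails the run):
1. the first tongue from the loop is flat (value of joint tongue1 below 0.25 rad and value of joint each of tongue2, tongue3, tongue4 above 0.3 rad), for 0.05 s.
2. the second tongue from the loop is flat (value of joint tongue2 below 0.25 rad and value of joint each of tongue3, tongue4 above 0.3 rad), for 0.05 s.
3. the third tongue from the loop is flat (value of joint tongue3 below 0.25 rad and value of joint tongue4 above 0.3 rad), for 0.05 s.
4. the fourth tongue from the loop is flat (value of joint tongue4 below 0.25 rad), for 0.05 s.
At the end, for the whole second after the job is handed in: All four tongues lie within 0.25 rad (14 degrees) of flat, the tray rests within 15 mm of where it was, the weight stands on it within 25 mm of where it was, and hammer, cup and jar are within 20 mm of theirs (value of joint each of tongue1, tongue2, tongue3, tongue4 below 0.25 rad and distance of tray from where it was at the start of the episode below 0.015 m and linear speed of tray below 0.01 m/s and z of weight in the frame of tray above 0.02 m and distance of weight from where it was at the start of the episode below 0.025 m and distance of each of hammer, cup, jar from where it was at the start of the episode below 0.02 m); the robot touches nothing.
It fails at once if a tongue is bent backwards (over 1.15 rad) (value of joint any of tongue1, tongue2, tongue3, tongue4 above 1.15 rad).
It fails at once if the tin is dented: the robot bears on the tray with over 40 N (contact force between the fingers and tray above 40 N).
It fails at once if the tray is lifted, tipped or shoved over 15 mm (height (world z) of tray above 0.008 m or angle between tray's own z axis and vertical above 0.06 rad or distance of tray from where it was at the start of the episode above 0.015 m).
It fails at once if the brass weight is lifted, tipped or shoved over 25 mm (height (world z) of weight above 0.034 m or angle between weight's own z axis and vertical above 0.3 rad or distance of weight from where it was at the start of the episode above 0.025 m).
It fails at once if hammer, cup or jar is moved over 20 mm (distance of any of hammer, cup, jar from where it was at the start of the episode above 0.02 m).
It also fails if it takes over 45 s, if anything falls off the work surface, if the arm or the gripper's body presses on something with over 40 N, if the wrist force passes 120 N, or if a joint passes its speed limit or range.

## Working session

There is one attempt and no reset: what is moved stays moved. The work goes in short steps, Python scripts to look and compute and a shell command to move; the robot and the scene stay as the last step left them, time stands still between calls to the robot, and variables do not carry over. Pictures are saved under pics/ and viewed, about 8 in all and at most 12, crops included, and the job is handed in when it is done.

```bash
mkdir -p pics; cat > h.py <<'E'
import numpy as np,cv2
from workcell import *
def cam(n):
    c=camera_model(n);f=210/np.tan(np.radians(c['fov_y']/2));R=cv2.Rodrigues(np.array(c['rvec'],float))[0];t=np.array(c['tvec'],float).ravel()
    return f,c['cx'],c['cy'],R,t
def ray(n,u,v,z):
    f,cx,cy,R,t=cam(n);o=-R.T@t;d=R.T@np.array([(u-cx)/f,(v-cy)/f,1]);return o+d*(z-o[2])/d[2]
def pix(n,p):
    f,cx,cy,R,t=cam(n);q=R@np.array(p)+t;return f*q[0]/q[2]+cx,f*q[1]/q[2]+cy
def cloud(n,D):
    f,cx,cy,R,t=cam(n);v,u=np.mgrid[:420,:560];P=np.stack([(u-cx)/f*D,(v-cy)/f*D,D],-1);return (P-t)@R
E
python3 - <<'E'
from h import *
for n in("top","scene"):
    I,D=capture(n);np.savez(n+".npz",I=I,D=D);cv2.imwrite(f"pics/{n}0.png",I[...,::-1]);print(n,camera_model(n),(D>0).mean())
print(get_obs(),grip_point_offset)
E
```

```text
top {'fov_y': 45.674646452120186, 'cx': 280.76152869635547, 'cy': 200.93462838387472, 'rvec': array([ 2.19398929, -2.18865356,  0.07661536]), 'tvec': array([-0.01950686,  0.5680756 ,  1.45391091])} 0.9961862244897959
scene {'fov_y': 52.06574071101633, 'cx': 279.18014767334296, 'cy': 201.8334058246165, 'rvec': array([ 0.79954009,  2.67728668, -0.96109285]), 'tvec': array([ 0.46151364, -0.20774997,  1.31225263])} 0.9961224489795918
{'clock': 0.1, 'joint_positions': array([-7.16048687e+01,  5.25740994e+00,  7.05726306e+01, -7.57990029e-04,
        1.04266563e+02, -3.24908887e+00]), 'qvel': array([-0.0008831 , -0.03618127, -0.23002761, -0.08645948, -0.09966751,
        0.05780823]), 'tau': array([ 3.51464878e-03, -4.47859955e+01, -4.07567596e+01,  7.00545078e-02,
        2.84985581e-02, -1.00946129e-04]), 'position': array([ 0.22121465, -0.55745659,  0.22165757]), 'orientation': array([-92.81320962,  89.90339375, 108.83082436]), 'force': array([-0.13200945, -0.05773787, -0.20656278]), 'moment': array([ 0.06432873, -0.01230377,  0.01335125]), 'gripper_width': 1.0009985275267599} -0.0187
```

View pics/top0.png

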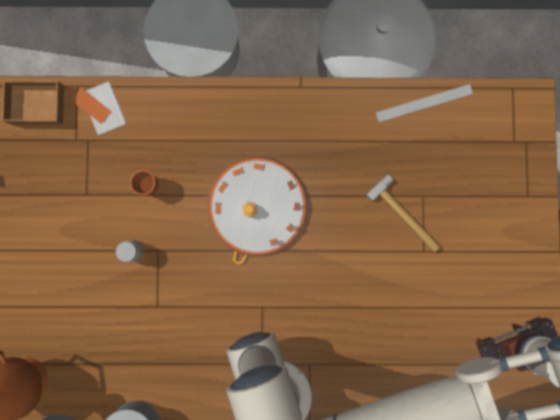

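View pics/scene0.png

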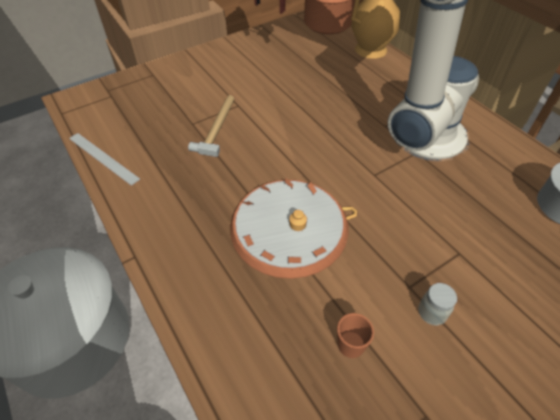

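The top view shows the tray centred near (258,206) with its loop at (239,258). The standing tongues are at about (274,241), (290,228), (297,207) and (291,185), and the weight is at (250,209). The scene view agrees. Next I measure.

```bash
python3 - <<'E'
from h import *
import cv2
for n,c0 in(("top",(258,206)),("scene",(290,223))):
    d=np.load(n+".npz");I,D=d['I'],d['D'];P=cloud(n,D)
    hsv=cv2.cvtColor(I,cv2.COLOR_RGB2HSV)
    # tin: low saturation, hull
    w=(hsv[...,1]<70)&(hsv[...,2]>120);w=w.astype(np.uint8)
    k,lab=cv2.connectedComponents(w);l=lab[c0[1]+12,c0[0]-12 if n=="top" else c0[0]-20]
    cs,_=cv2.findContours((lab==l).astype(np.uint8),cv2.RETR_EXTERNAL,cv2.CHAIN_APPROX_NONE)
    c=max(cs,key=cv2.contourArea)
    h=cv2.convexHull(c)[:,0]
    X=np.array([ray(n,u,v,.024)[:2] for u,v in h])
    A=np.c_[2*X,np.ones(len(X))];s=np.linalg.lstsq(A,(X**2).sum(1),rcond=None)[0];r=np.sqrt(s[2]+s[0]**2+s[1]**2)
    C=s[:2];print(n,"tin",l,len(h),C,"r",r,"resid",np.abs(np.hypot(*(X-C).T)-r).max())
    print(" depth z tin",np.median(P[lab==l][:,2]))
    # loop: brass
    G=np.array([[ray(n,u,v,.006)[:2] for u in range(560)] for v in range(420)]);q=G-C;rr=np.hypot(q[...,0],q[...,1])
    H=hsv.astype(int);br=(H[...,0]>17)&(H[...,0]<32)&(H[...,1]>140)&(H[...,2]>130)&(rr>.154)&(rr<.19)
    m=G[br];print(" loop",br.sum(),m.mean(0),np.degrees(np.arctan2(*(m.mean(0)-C)[::-1])))
    # tongues
    G=np.array([[ray(n,u,v,.026)[:2] for u in range(560)] for v in range(420)]);q=G-C;rr=np.hypot(q[...,0],q[...,1])
    t=((H[...,0]<15)|(H[...,0]>170))&(H[...,1]>75)&(rr<.128)&(rr>.09)
    k,lab,st,ce=cv2.connectedComponentsWithStats(t.astype(np.uint8))
    for i in range(1,k):
        if st[i,4]>8:
            m=G[lab==i].mean(0);print("  t",st[i,4],ce[i].round(1),m.round(4),"ang %.1f r %.4f"%(np.degrees(np.arctan2(*(m-C)[::-1])),np.hypot(*(m-C))), "zmax",P[lab==i][:,2].max().round(3))
    y=(H[...,0]>10)&(H[...,0]<32)&(H[...,1]>120)&(rr<.07);print(" weight",G[y].mean(0),np.median(P[y],0),P[y][:,2].max())
    b=cv2.resize(I[c0[1]-65:c0[1]+65,c0[0]-75:c0[0]+75],None,fx=5,fy=4.6,interpolation=cv2.INTER_CUBIC);cv2.imwrite(f"pics/{n}c.png",b[...,::-1])
E
```

```text
top tin 16 41 [0.55411955 0.0513388 ] r 0.1338052554890317 resid 0.000663851982027841
 depth z tin 0.02483675997851944Traceback (most recent call last):
  File "<stdin>", line 17, in <module>
  File "h.py", line 7, in ray
    f,cx,cy,R,t=cam(n);o=-R.T@t;d=R.T@np.array([(u-cx)/f,(v-cy)/f,1]);return o+d*(z-o[2])/d[2]
                ~~~^^^
  File "h.py", line 4, in cam
    c=camera_model(n);f=210/np.tan(np.radians(c['fov_y']/2));R=cv2.Rodrigues(np.array(c['rvec'],float))[0];t=np.array(c['tvec'],float).ravel()
ValueError: time passes only in moves, steps and waits
```

Great tin fit (r = 133.8 mm against 134). The camera model just needs caching.

```bash
sed -i 's/^def cam(n)/from functools import cache\n@cache\ndef cam(n)/' h.py; sed -i '/^def ray/,/^def pix/{s/.*f,cx,cy,R,t=cam(n);o=.*/    f,cx,cy,R,t=cam(n);o=-R.T@t;d=R.T@np.array([(u-cx)\/f,(v-cy)\/f,1]);return o+d*(z-o[2])\/d[2]/}' h.py
python3 - <<'E'
from h import *
for n,c0 in(("top",(258,206)),("scene",(290,223))):
    d=np.load(n+".npz");I,D=d['I'],d['D'];P=cloud(n,D)
    H=cv2.cvtColor(I,cv2.COLOR_RGB2HSV).astype(int)
    w=((H[...,1]<70)&(H[...,2]>120)).astype(np.uint8)
    k,lab=cv2.connectedComponents(w);l=lab[c0[1]+12,c0[0]-12 if n=="top" else c0[0]-20]
    cs,_=cv2.findContours((lab==l).astype(np.uint8),cv2.RETR_EXTERNAL,cv2.CHAIN_APPROX_NONE)
    h=cv2.convexHull(max(cs,key=cv2.contourArea))[:,0]
    X=np.array([ray(n,u,v,.024)[:2] for u,v in h])
    s=np.linalg.lstsq(np.c_[2*X,np.ones(len(X))],(X**2).sum(1),rcond=None)[0];C=s[:2];print(n,"C",C,"r",np.sqrt(s[2]+C@C),"z",np.median(P[lab==l][:,2]))
    def grid(z):
        G=np.array([[ray(n,u,v,z)[:2] for u in range(560)] for v in range(420)]);return G,np.hypot(*np.moveaxis(G-C,-1,0))
    G,rr=grid(.006)
    br=(H[...,0]>17)&(H[...,0]<32)&(H[...,1]>140)&(H[...,2]>130)&(rr>.154)&(rr<.19)
    m=G[br].mean(0);print(" loop",br.sum(),m,np.degrees(np.arctan2(*(m-C)[::-1])))
    G,rr=grid(.026)
    t=((H[...,0]<15)|(H[...,0]>170))&(H[...,1]>75)&(rr<.128)&(rr>.09)
    k,lab,st,ce=cv2.connectedComponentsWithStats(t.astype(np.uint8))
    for i in range(1,k):
        if st[i,4]>8:
            m=G[lab==i].mean(0);print("  t",st[i,4],ce[i].round(1),m.round(4),"ang %.1f r %.4f"%(np.degrees(np.arctan2(*(m-C)[::-1])),np.hypot(*(m-C))),"zmax",P[lab==i][:,2].max().round(3))
    y=(H[...,0]>10)&(H[...,0]<32)&(H[...,1]>120)&(rr<.07);print(" weight",np.median(P[y],0),P[y][:,2].max())
    b=cv2.resize(I[c0[1]-65:c0[1]+65,c0[0]-75:c0[0]+75],None,fx=5,fy=4.6,interpolation=cv2.INTER_CUBIC);cv2.imwrite(f"pics/{n}c.png",b[...,::-1])
E
```

```text
top C [0.55411955 0.0513388 ] r 0.13380525548903177 z 0.02483675997851944
 loop 54 [0.39711154 0.1070741 ] 160.45596157859748
  t 48 [258.6 166.3] [0.6698 0.0474] ang -1.9 r 0.1157 zmax 0.036
  t 48 [237.6 171.4] [0.6546 0.1092] ang 29.9 r 0.1160 zmax 1.488
  t 32 [290.6 184.7] [ 0.6156 -0.047 ] ang -58.0 r 0.1160 zmax 0.043
  t 47 [222.4 187. ] [0.6083 0.1535] ang 62.1 r 0.1156 zmax 0.035
  t 31 [296.9 206. ] [ 0.5528 -0.0654] ang -90.7 r 0.1168 zmax 0.048
  t 51 [217.7 208.5] [0.5449 0.1666] ang 94.5 r 0.1157 zmax 0.033
  t 32 [289.9 227.3] [ 0.4902 -0.0451] ang -123.5 r 0.1157 zmax 0.05
  t 35 [273.4 241.6] [0.4486 0.0031] ang -155.4 r 0.1160 zmax 0.049
 weight [0.54173739 0.07239734 0.05875568] 0.07598676757984989
scene C [0.55545817 0.05095125] r 0.13441042679225496 z 0.02532581870994627
 loop 2 [0.39257796 0.11169986] 159.5462492698164
  t 22 [289.  183.5] [ 0.4872 -0.0498] ang -124.1 r 0.1217 zmax 0.045
  t 37 [311.8 188.8] [ 0.4472 -0.0009] ang -154.4 r 0.1200 zmax 0.045
  t 11 [265.5 188.2] [ 0.5484 -0.0705] ang -93.3 r 0.1216 zmax 0.048
  t 11 [247.3 202.5] [ 0.6138 -0.0545] ang -61.1 r 0.1205 zmax 0.046
  t 60 [248. 240.] [0.6713 0.0471] ang -1.9 r 0.1159 zmax 0.031
  t 65 [318.9 251.1] [0.5477 0.1666] ang 93.8 r 0.1159 zmax 0.03
  t 66 [267.2 255.2] [0.6557 0.1091] ang 30.1 r 0.1159 zmax 0.031
  t 74 [294.  259.5] [0.6098 0.1534] ang 62.1 r 0.1160 zmax 0.031
 weight [0.55198    0.08286439 0.05354747] 0.8852187925860923
```

View pics/topc.png

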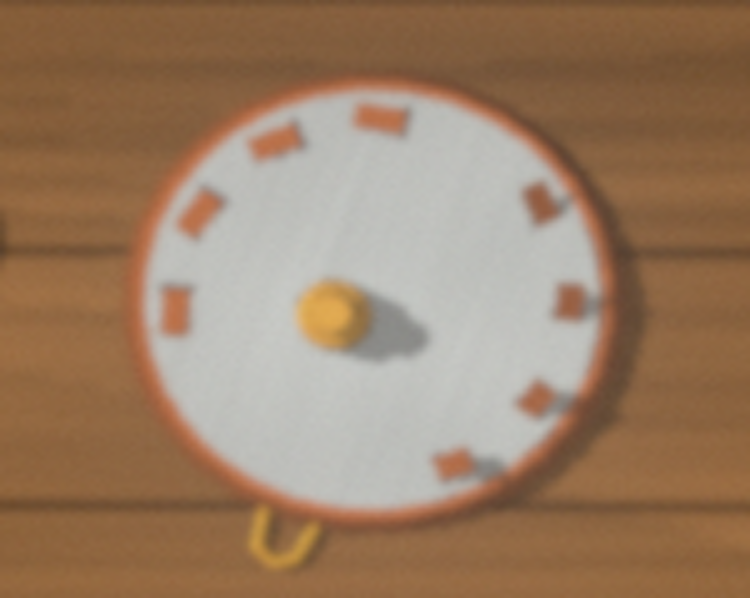

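The angles agree: the loop is at 160.4°, which puts the roots at -159.6°, -127.6°, -95.6° and -63.6°. The tray centre is (0.5545, 0.051). I'll work out the approach and the arc deltas.

```bash
python3 - <<'E'
from h import *
from scipy.spatial.transform import Rotation as Ro
o=get_obs();R=Ro.from_euler('xyz',o['orientation'],degrees=True).as_matrix()
print("toolx",R[:,0].round(3),"jaw dir deg",np.degrees(np.arctan2(R[1,1],R[0,1])))
C=np.array([.5545,.051]);r=.1155
W=lambda a:C+r*np.array([np.cos(np.radians(a)),np.sin(np.radians(a))])
print("start",W(-174),W(-174)-o['position'][:2],"tangent",-174+90)
a=np.arange(-174,-35,4);p=np.round([W(x) for x in a],4)
for x,d in zip(a[1:],np.diff(p,axis=0)):print(x,d.round(4).tolist())
E
python3 -m handwheel '[[[0,0.06,0.0],0,0],[[0,0.06,0.0],0,0],[[0,0.06,0],0,0],[[0.02,0.06,0],0,0],[[0.02,0.06,0],0,0]]' 10
```

```text
toolx [-0.001  0.002 -1.   ] jaw dir deg -68.35596202888115
start [0.43963272 0.03892696] [0.21841807 0.59638355] tangent -84
-170 [0.0012, -0.008]
-166 [0.0016, -0.0078]
-162 [0.0023, -0.0078]
-158 [0.0027, -0.0076]
-154 [0.0033, -0.0073]
-150 [0.0038, -0.0071]
-146 [0.0042, -0.0069]
-142 [0.0048, -0.0065]
-138 [0.0052, -0.0062]
-134 [0.0056, -0.0058]
-130 [0.006, -0.0054]
-126 [0.0063, -0.0049]
-122 [0.0067, -0.0045]
-118 [0.007, -0.0041]
-114 [0.0072, -0.0035]
-110 [0.0075, -0.003]
-106 [0.0077, -0.0025]
-102 [0.0078, -0.002]
-98 [0.0079, -0.0014]
-94 [0.008, -0.0008]
-90 [0.0081, -0.0003]
-86 [0.0081, 0.0003]
-82 [0.008, 0.0008]
-78 [0.0079, 0.0014]
-74 [0.0078, 0.002]
-70 [0.0077, 0.0025]
-66 [0.0075, 0.003]
-62 [0.0072, 0.0035]
-58 [0.007, 0.0041]
-54 [0.0067, 0.0045]
-50 [0.0063, 0.0049]
-46 [0.006, 0.0054]
-42 [0.0056, 0.0058]
-38 [0.0052, 0.0062]
clock: 0.72
position: [0.2608, -0.2573, 0.2222]
orientation: [-179.7, 90.0, 21.9]
force: [1.9, -0.4, 0.7]
gripper_width: 0.468
```

```bash
python3 -m handwheel '[[[0.036,0.06,0],-0.5,0],[[0.036,0.06,0],-0.5,0],[[0.036,0.06,0],-0.5,0],[[0.036,0.06,0],-0.5,0],[[0.035,0.056,-0.02],0,0],[[0,0,-0.05],0,0],[[0,0,-0.05],0,0],[[0,0,-0.03],0,0],[[0,0,0],0,0]]'
```

```text
clock: 1.85
position: [0.4192, 0.0062, 0.0716]
orientation: [-9.3, 89.7, 176.3]
force: [-0.5, 0.4, 0.5]
gripper_width: 0.007
```

```bash
python3 -m handwheel '[[[0.010,0.016,0],0,0],[[0.010,0.016,0],0,0],[[0,0,0],0,0],[[0,0,-0.015],0,0],[[0,0,-0.015],0,0],[[0,0,0],0,0]]'; python3 - <<'E'
from h import *
from scipy.spatial.transform import Rotation as Ro
o=get_obs();R=Ro.from_euler('xyz',o['orientation'],degrees=True).as_matrix()
print(o['position'],"jaw dir deg",np.degrees(np.arctan2(R[1,1],R[0,1])),o['joint_positions'].round(1),R[:,0])
I,D=capture("scene");cv2.imwrite("pics/s1.png",cv2.resize(I[140:300,190:400],None,fx=3.8,fy=3.75,interpolation=cv2.INTER_CUBIC)[...,::-1])
E
```

```text
clock: 2.6
position: [0.4396, 0.0376, 0.0421]
orientation: [-3.9, 89.8, -178.2]
force: [0.0, 0.2, 0.6]
gripper_width: 0.004
[0.43960929 0.03764868 0.0421244 ] jaw dir deg -84.38333928891272 [  0.5 -17.6 110.   -0.   87.8  84.9] [-4.09282279e-03 -1.26143397e-04 -9.99991616e-01]
```

View pics/s1.png

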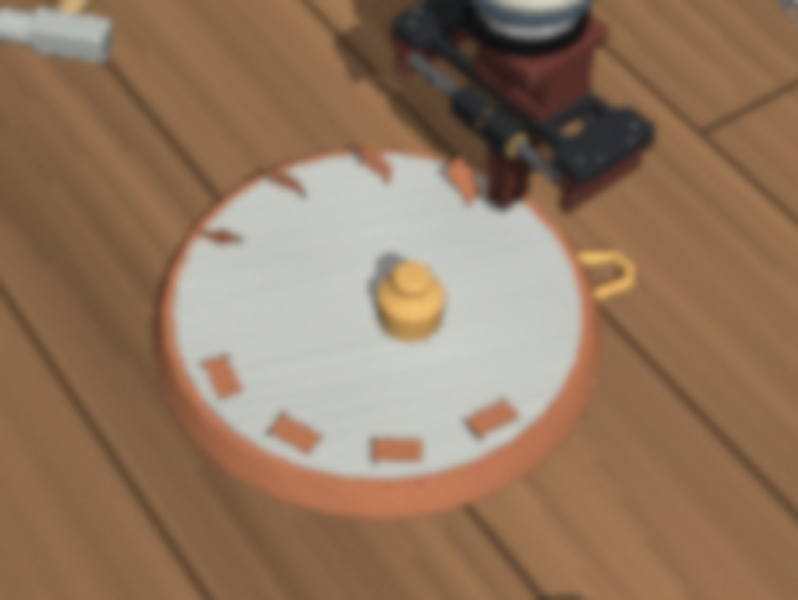

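The fingers are over empty tin just before tongue 1 (crop pixel 505,200; tongue 1 at 462,180). Now I descend to about 4.3 mm above the tin.

```bash
python3 -m handwheel '[[[0,0,-0.005],0,0],[[0,0,-0.005],0,0],[[0,0.001,-0.0035],0,0],[[0,0,0],0,0],[[0,0,0],0,0]]'
```

```text
clock: 3.28
position: [0.4412, 0.039, 0.0311]
orientation: [160.4, 90.0, -13.9]
force: [-0.1, -0.5, -0.5]
gripper_width: 0.004
```

```bash
python3 -m handwheel '[[[0,0,0],0,0],[[0,0,0],0,0]]'; python3 -c "
from h import *
for i in range(4):
    o=get_obs();print(o['position'],o['force']);capture('scene')"
```

```text
clock: 3.52
position: [0.4413, 0.039, 0.0312]
orientation: [178.3, 90.0, 3.9]
force: [0.3, -0.2, -0.6]
gripper_width: 0.006
[0.44127538 0.03898416 0.03116662] [ 0.26569732 -0.24210719 -0.58150596]
[0.44125002 0.03897671 0.031133  ] [-0.17904379  0.1340432   0.49762006]
[0.44120444 0.03895975 0.03108303] [0.0389064  1.04704487 0.19425748]
[0.44122581 0.03897363 0.03108791] [-0.76642895 -0.51829912  0.35886105]
```

```bash
python3 -m handwheel '[[[-0.0015,0,-0.0025],0,0],[[0,0,0],0,0],[[0,0,0],0,0]]'
```

```text
clock: 4.1
position: [0.4396, 0.039, 0.0284]
orientation: [-10.6, 90.0, 175.0]
force: [-0.3, 0.4, 0.5]
gripper_width: 0.009
```

```bash
python3 -m handwheel '[[[0.0012,-0.008,0],0.5,0],[[0.0016,-0.0078,0],0.5,0],[[0.0023,-0.0078,0],0.5,0],[[0.0027,-0.0076,0],0.5,0],[[0.0033,-0.0073,0],0.5,0],[[0.0038,-0.0071,0],0.5,0],[[0.0042,-0.0069,0],0.5,0],[[0.0048,-0.0065,0],0.5,0],[[0,0,0],0,0]]'; python3 - <<'E'
from h import *
I,D=capture("scene");cv2.imwrite("pics/s2.png",cv2.resize(I[140:300,190:400],None,fx=3.8,fy=3.75,interpolation=cv2.INTER_CUBIC)[...,::-1])
p=get_obs()['position'];q=p[:2]-[.5545,.051];print(p,np.hypot(*q),np.degrees(np.arctan2(q[1],q[0])))
E
```

```text
clock: 5.22
position: [0.4637, -0.0203, 0.0285]
orientation: [48.6, 90.0, -93.8]
force: [-0.6, -0.2, 0.5]
gripper_width: 0.005
[ 0.46359893 -0.02008592  0.02854014] 0.1153959008342259 -141.9740905746432
```

View pics/s2.png

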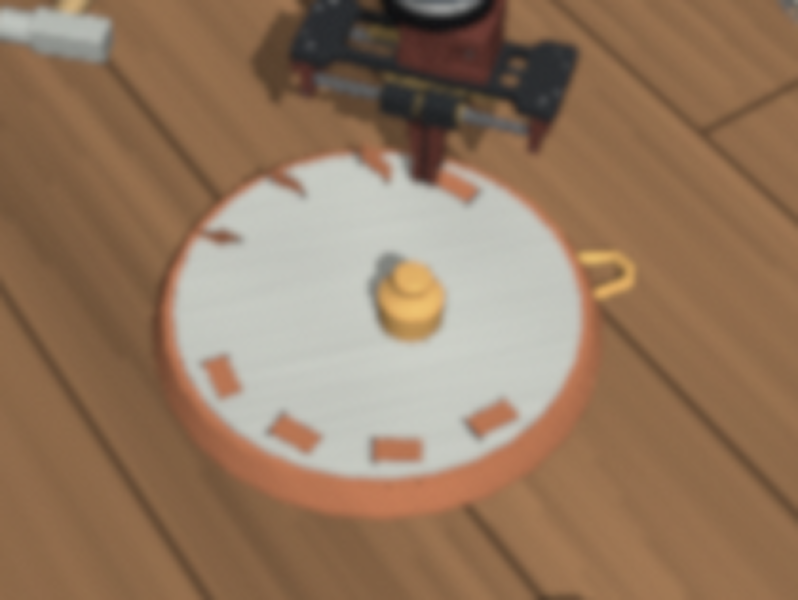

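Tongue 1 lies flat (crop 460,187) and tongue 2 is untouched. The tracking is accurate to well under 1 mm. On to tongue 2.

```bash
python3 -m handwheel '[[[0.0052,-0.0062,0],0.5,0],[[0.0056,-0.0058,0],0.5,0],[[0.006,-0.0054,0],0.5,0],[[0.0063,-0.0049,0],0.5,0],[[0.0067,-0.0045,0],0.5,0],[[0.007,-0.0041,0],0.5,0],[[0.0072,-0.0035,0],0.5,0],[[0.0075,-0.003,0],0.5,0],[[0,0,0],0,0]]'; python3 -c "
from h import *
p=get_obs()['position'];q=p[:2]-[.5545,.051];print(np.hypot(*q),np.degrees(np.arctan2(q[1],q[0])))"
```

```text
clock: 6.4
position: [0.5151, -0.0572, 0.0284]
orientation: [-96.5, 90.0, 153.1]
force: [0.1, -0.2, 0.1]
gripper_width: 0.007
0.1151589429022713 -109.99107174729512
```

```bash
python3 -m handwheel '[[[0.0077,-0.0025,0],0.5,0],[[0.0078,-0.002,0],0.5,0],[[0.0079,-0.0014,0],0.5,0],[[0.008,-0.0008,0],0.5,0],[[0.0081,-0.0003,0],0.5,0],[[0.0081,0.0003,0],0.5,0],[[0.008,0.0008,0],0.5,0],[[0.0079,0.0014,0],0.5,0],[[0,0,0],0,0]]'; python3 - <<'E'
from h import *
I,D=capture("scene");cv2.imwrite("pics/s3.png",cv2.resize(I[140:300,190:400],None,fx=3.8,fy=3.75,interpolation=cv2.INTER_CUBIC)[...,::-1])
p=get_obs()['position'];q=p[:2]-[.5545,.051];print(p,np.hypot(*q),np.degrees(np.arctan2(q[1],q[0])))
E
```

```text
clock: 7.52
position: [0.5785, -0.0615, 0.0284]
orientation: [-128.9, 90.0, 152.6]
force: [-0.1, 0.5, -0.5]
gripper_width: 0.003
[ 0.57830102 -0.06161102  0.02845242] 0.11509878716310719 -78.06582695483227
```

View pics/s3.png

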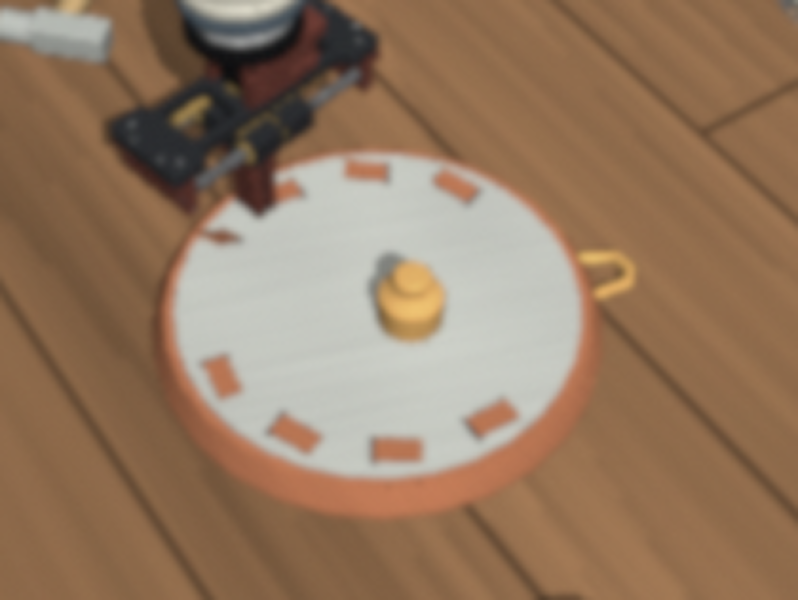

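Tongues 1 to 3 are flat (the third at crop 290,190, partly hidden), and the fourth still stands (222,236). Now tongue 4, then lift away and back.

```bash
python3 -m handwheel '[[[0.0078,0.002,0],0.5,0],[[0.0077,0.0025,0],0.5,0],[[0.0075,0.003,0],0.5,0],[[0.0072,0.0035,0],0.5,0],[[0.007,0.0041,0],0.5,0],[[0.0067,0.0045,0],0.5,0],[[0.0063,0.0049,0],0.5,0],[[0.006,0.0054,0],0.5,0],[[0.0056,0.0058,0],0.5,0],[[0,0,0],0,0],[[0,0,0.02],0,0],[[0,0,0.05],0,0],[[0,0,0.05],0,0],[[0,-0.04,0.03],0,0],[[0,-0.05,0],0,0],[[0,-0.05,0],0,0],[[0,-0.05,0],0,0],[[0,0,0],0,0],[[0,0,0],0,0]]'; python3 - <<'E'
from h import *
for n,c in(("scene",(140,300,190,400)),("top",(141,271,183,333))):
    I,D=capture(n);cv2.imwrite(f"pics/{n}4.png",cv2.resize(I[c[0]:c[1],c[2]:c[3]],(790,595),interpolation=cv2.INTER_CUBIC)[...,::-1])
    J=np.load(n+".npz")['I'].astype(int);d=np.abs(I.astype(int)-J).sum(2)>60
    k,_,st,_=cv2.connectedComponentsWithStats(d.astype(np.uint8));print(n,[s.tolist() for s in st[1:] if s[4]>12])
E
```

```text
clock: 9.95
position: [0.6402, -0.216, 0.1797]
orientation: [52.7, 89.9, 10.2]
force: [-0.0, -0.1, 0.2]
gripper_width: 0.008
scene [[150, 0, 177, 136, 7237], [201, 0, 193, 60, 5111], [421, 0, 9, 6, 27], [429, 0, 35, 5, 121], [341, 0, 185, 160, 13663], [335, 22, 7, 16, 62], [407, 59, 10, 25, 119], [356, 63, 27, 39, 360], [328, 70, 12, 14, 47], [280, 179, 12, 9, 74], [304, 182, 12, 11, 66], [257, 185, 13, 11, 79], [242, 200, 11, 11, 78]]
top [[182, 116, 242, 304, 21566], [286, 178, 6, 5, 21], [336, 181, 224, 239, 20112], [294, 199, 8, 5, 28], [299, 205, 5, 5, 18], [291, 220, 7, 6, 35], [293, 227, 6, 4, 19], [276, 236, 8, 10, 43], [230, 384, 42, 36, 968], [322, 417, 11, 3, 22]]
```

View pics/scene4.png

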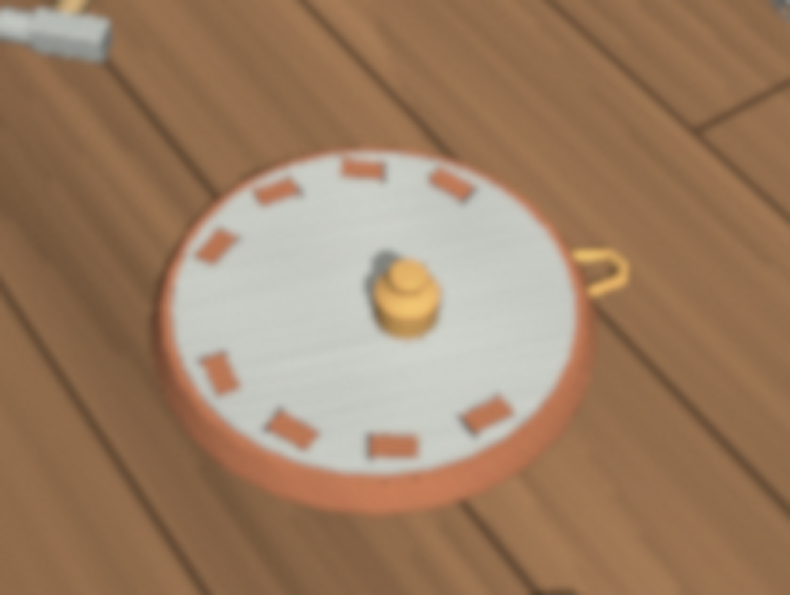

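View pics/top4.png

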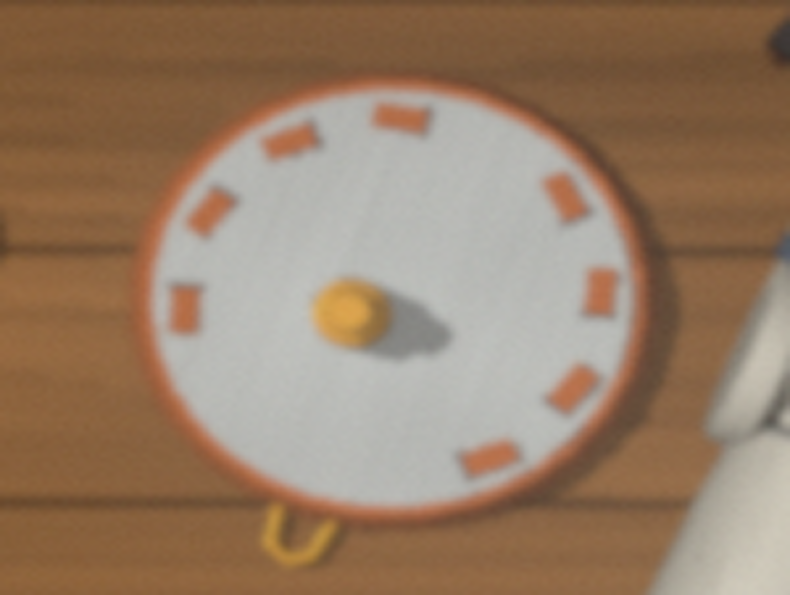

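All eight tongues lie flat in both views. The before/after difference shows only the four tongues and the arm.

```bash
python3 -c "from workcell import close_job; print(close_job())"
```

```text
the job is handed in; nothing more can be done
None
```

All four standing tongues are smoothed flat, in order from the loop, and the job is handed in. I ran the shut fingers counter-clockwise along the 115 mm circle, about 4.4 mm above the tin, stopping after each tongue.

- **Tongues:** the final pictures from both cameras show all eight tongues lying flat. I judged this by eye and did not measure the angles.
- **Other things:** comparing pictures before and after, the only changes on the tray are at the four tongues. The tray, weight, cup and jar show no movement. In the top view the arm may overlap the hammer, but the scene view shows no change at the hammer's head.
- **Forces:** the readings were about 1 N or less at each stop. I have no readings from while the fingers were moving.
- **Time:** about 10 s of the 45 s were used.
- **Corrections on the way:** one approach move stopped 20–30 mm short, and the first descent ended 2.5 mm too high. I corrected both before touching anything, and no check failed afterwards.

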